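# Load the board carrier and snap the sprung clamp over

### The arm

A 7-joint arm with a two-finger parallel gripper is mounted at the origin on the work surface. World frame = base frame: x ahead of the robot, y to its left, z up, the work surface at z = 0. Lengths are in m, angles in rad, forces in N, time in s.
With the tool pointing down it reaches from about 0.4 to 0.875 m from the base axis. Payload 19.3 kg.
Tool frame: the origin (TCP) lies where the fingers leave the gripper's body, on its centre line; the fingertips stand bot.tip_reach ahead of it and the grasp point (between the pads) lies 54 mm ahead of it (bot.tip_reach is the distance from the TCP to the fingertips, in m); z points along the fingers, y is the line along which they close (so a half turn about z gives the same grasp; the last joint's range is limited). The gripper opens to 85 mm and grips with 20 to 120 N. Pads are 22 mm wide; open, the fingers measure 114 mm over their backs; the gripper's body (76 mm by 85 mm) begins 54 mm behind the grasp point. The pads swing forward as they close: fully open they stand 13 mm farther back than shut.
Start: joints at [-1.36, 0.521, -0.036, 1.599, 0.021, 1.021, -0.113], TCP at [0.173, 0.601, 0.304] pointing down, gripper open.
Joint ranges: [-2.91, 2.91], [-0.3, 2.13], [-1.5, 1.42], [0.17, 2.43], [-1.26, 4.41], [0.16, 1.93], [-2.52, 2.52]. Speed limits (rad/s): [1.89, 1.89, 2.39, 2.39, 3.01, 3.01, 3.01].

### API

Orientations are given as [roll, pitch, yaw] about the fixed x, y, z axes, in that order (R = Rz(yaw) Ry(pitch) Rx(roll)).
In Python, from workcell import bot gives the robot as it stands. The module is installed in compiled form; this text tells all that it offers.
- The arm moves only by the shell command python3 -m jog 'ROWS' [FORCE]. ROWS is JSON, a list that holds one entry, the list of rows, each a list of 7 numbers: the shift along the tool's x, y, z in mm, then the turn, a rotation vector about the tool's x, y, z in rad, then the opening, from 0 (shut) to 1 (fully open). In form: [[[tx, ty, tz, wx, wy, wz, fingers], ...]]. A call has 1 to 5 rows; each row shifts and turns the commanded pose from where the row before left it, along the tool's axes as they then stand; what a row does not reach is not made up. A row lasts 1/10 s, in which the tool goes at most 50 mm and 8.59 degrees, less where a joint would pass 70% of its speed; a pose out of reach is approached as far as the arm can. A call is refused whole if a number of a shift passes 50 or a number of a turn 0.15, either way. A call with a gripper value outside its range is refused whole. The fingers move at their own pace and stop on an object; FORCE is the grip in N (left out, the last holds). Time passes only in rows, so rows that do not move let the fingers close. It gives the time, the measured TCP pose, the force, the opening and the grip force at its end, in the units of the state.
- bot.observe(): the state, without advancing time (a new reading comes with each control period).
- bot.grab_frame(name): name is "scene" or "side" or "wrist"; returns a dict with "img" (384x512x3 uint8, red, green, blue), "intrinsics" (3x3 intrinsics, pixels), "R" (3x3) and "t" (3): a world point X has camera coordinates R X + t; the wrist camera has in their place "tool_from_camera" (4x4, takes a point from camera to tool coordinates, whose origin is the TCP and whose axes are the flange's). Camera axes: x right, y down, z forward; pixel columns grow to the right and rows downward; lengths in m; the calibration is good to about 2 mm. A picture is of the moment at which its call begins: read the wrist's pose just before it. There is no depth.
- bot.job_done(): hands the job in; it is judged then, once.
Trained networks look in a picture, given as the dict that the camera call returned (one of the last four; its "shot" number tells which), for a name from the list of things; names that differ only in an ending like _2 or _b are one class to them, and where a whole thing is asked for, a point or a joint stands for the part that bears it (a point fixed in the world has none). Each returns a list of dicts, best first, with "conf" (0 to 1); they miss things now and then, are a little off and sometimes report something else, mostly with a low value. They report only what shows in the picture. A call takes as long as a camera call. They do not tell look-alikes from the thing itself.
- bot.trace(query, picture): "region" (384x512 bool, what is visible of it).
- bot.spot_point(query, picture): "xyz" ([x, y, z] in m, in world coordinates, good to about 4 mm: a listed point, or the origin of a listed thing).
The state is a dict: "clock": time; "qpos": joint angles; "qd": joint speeds; "joint_efforts": joint torques, N m; "position": TCP position; "tool_rot": TCP orientation; "force": force on the tool from outside, world axes, zero at the start; "moment": the same for the moment, N m; "grip_width": finger opening in m; "finger_force": force on a finger pad.
Only numpy, scipy, OpenCV 4.12 (cv2) and the standard library are available. Lean on these libraries where they do the work, as an engineer would, in place of code of your own. Each camera call takes 0.05 s, during which the arm holds its last target. There are 200 camera calls.

### The job

Push the board carrier along its guide rails all the way to the end stop and press it there firmly but gently (about 10 N, held for a second, never more than 15 N), so that it is fully home. Then tip the spring-loaded clamp flap from its open side over past its snap point, pushing gently (never more than 15 N), so that it springs down by itself onto the copper board and holds the carrier, which must stay home. Leave the spool, the jar and the screwdriver where they are.

Things in the scene. Friction and masses are not known exactly. Their poses are not given: they have to be found in the camera images.
- fixture: Fixed aluminium bed plate on the bench, 260 x 130 x 12 mm; position and yaw vary. Origin at bench height, 15 mm to -x of its middle; x = loading direction, from the rails' open end to the stop. Two steel rails along x, 73 mm apart inside, 10 mm high, x = -112 to +53 mm. Two grey hinge cheeks, 24 mm long, at x = 82, y = +-29 to +-37 mm, tops 48 mm above the bench, carry the clamp flap between them.
- stop: Steel end stop fixed to the bed plate, between the rails, 10 mm along x, 44 mm wide, 22 mm high, top 34 mm above the bench. Rigid.
- stop_face (a point): Middle of the stop's face that the carrier comes against, 50 mm along +x from the fixture's origin, 22 mm above the bench; axes as the fixture.
- carrier: Loose grey board carrier, 90 mm along x, 70 wide, 10 thick, lying on the bed plate between the rails, 15 to 40 mm short of the stop; 0.15 to 0.3 kg, slides with under 1 N of friction, more if pressed down. A copper board (56 x 56 x 2 mm) is fixed on top, with an upright rib along its front and rear edges. Origin at the centre of its underside, 12 mm above the bench; x points to the stop.
- carrier_rear (a point): Middle of the flat rear face of the carrier's upright rib (60 mm wide, 8 thick, top 20 mm above the carrier's underside and 32 mm above the bench), 45 mm along -x from the carrier's origin and 22 mm above the bench: the face to push on, low down so that the carrier does not tilt.
- carrier_front (a point): Middle of the front face of the carrier's front rib (same size as the rear one), 45 mm along +x from its origin; touches stop_face when home.
- flap (a joint): Angle (rad) of the sprung clamp flap: steel plate 44 mm wide, 6 thick, reaching 75 mm from its hinge, black rubber foot near its free end. 0 = open, leaning 30 degrees past upright away from the carrier (to +x); 0.52 = upright; grows towards the carrier. Snap point about 0.75: short of it the spring returns it to 0, past it it springs on until its foot lies on the copper board, at about 2.09.
- flap_hinge (a point): Point on the flap's hinge axis at mid-width, 82 mm along +x from the fixture's origin, 40 mm above the bench; the axis runs along the fixture's y; axes as the fixture. The flap lies level at this height when down.
- flap_edge (a point): Middle of the flap's free edge on its smooth back, the side away from the carrier, which is what to push on (towards -x). Flap open: about 122 mm along +x from the fixture's origin, 106 mm above the bench; the space behind it is free. Tipping takes about 5 to 7 N there at first, falling to nothing at the snap point.
- spool: Bystander: empty black spool, 80 mm across, 36 mm high, standing beside the fixture. Origin at the centre of its underside.
- jar: Bystander: closed jar 56 mm across, 70 mm high, beside the fixture. Origin at the centre of its underside.
- driver: Bystander: screwdriver lying on the bench beside the fixture. Origin on the bench below its middle.
Mind the look-alikes: they are no part of the job. Of the things that look like the carrier, the middle-sized one is meant.

How it is judged:
By the outcome, as a careful person would: the job done as asked, in the order asked, and still so for the second after the job is handed in, with the robot touching nothing.
It also fails if it takes over 67 s, if anything falls off the work surface, if the arm or the gripper's body presses on something with over 40 N, if the wrist force passes 120 N, or if a joint passes its speed limit or range.

## Working session

There is one attempt and no reset: what is moved stays moved. The work goes in short steps, Python scripts to look and compute and a shell command to move; the robot and the scene stay as the last step left them, time stands still between calls to the robot, and variables do not carry over. Pictures are saved under pics/ and viewed, at most 10 in all, crops included, and the job is handed in when it is done.

```bash
mkdir -p pics
cat > h.py <<'E'
import numpy as np, cv2
from workcell import bot
def shot(n,f):
    p=bot.grab_frame(n); cv2.imwrite('pics/'+f,p['img'][:,:,::-1]); return p
def pts(p,qs):
    for q in qs:
        for r in bot.spot_point(q,p)[:4]: print(q,np.round(r['xyz'],4),round(r['conf'],2))
def proj(p,X):
    c=p['R']@np.array(X)+p['t']; u=p['intrinsics']@c; return u[:2]/u[2]
E
python3 - <<'E'
from h import *
print(bot.tip_reach,bot.observe())
for n in('scene','side'):
    p=shot(n,n+'0.png'); print(n)
    pts(p,['stop_face','carrier','carrier_rear','flap_hinge','flap_edge','fixture','spool','jar','driver'])
    for r in bot.spot_point('carrier_rear',p): print(proj(p,r['xyz']))
a=cv2.imread('pics/scene0.png');b=cv2.imread('pics/side0.png')
cv2.imwrite('pics/both.png',cv2.resize(np.vstack([a,b]),(400,600)) if 0 else cv2.resize(np.hstack([a,b]),(800,300)))
E
```

```text
0.0726 {'clock': 0.0, 'qpos': array([-1.36022269,  0.52202852, -0.03635216,  1.60000047,  0.02120881,
        1.02109943, -0.11277962]), 'qd': array([ 1.26013300e-03, -1.94371743e-03, -1.31585988e-03,  1.60329527e-03,
        2.25059217e-05,  1.95823377e-03,  2.68755204e-04]), 'joint_efforts': array([ 8.30592962e-04, -9.27125216e+01,  1.98035404e+00, -3.69922256e+01,
        1.78647588e-02,  8.30108591e-03,  2.20663662e-05]), 'position': array([0.173135  , 0.60027574, 0.30331907]), 'tool_rot': array([-3.14044480e+00,  7.73168434e-05,  2.86085541e+00]), 'force': array([ 0.68426419, -0.02137448, -0.28523081]), 'moment': array([ 0.00786018, -0.04439651,  0.00104641]), 'finger_force': 0.0, 'grip_width': 0.08487248425440916}
scene
stop_face [0.5863 0.0846 0.0229] 0.44
carrier [0.5257 0.0946 0.008 ] 0.91
carrier [ 0.3532  0.2759 -0.0007] 0.61
carrier [ 3.322e-01  1.166e-01 -2.000e-04] 0.59
carrier_rear [0.2923 0.2678 0.0139] 0.96
carrier_rear [0.3068 0.1082 0.0053] 0.86
carrier_rear [0.4813 0.107  0.0213] 0.82
flap_hinge [0.6169 0.0819 0.037 ] 0.92
flap_edge [0.6591 0.0778 0.1094] 0.55
fix
[... 377 characters left out ...]
0.38
carrier [ 0.3329  0.1223 -0.0037] 0.89
carrier [3.517e-01 2.730e-01 2.000e-04] 0.61
carrier [0.5257 0.0944 0.0125] 0.58
carrier_rear [0.483  0.1031 0.0261] 0.83
carrier_rear [0.2959 0.2653 0.0198] 0.74
carrier_rear [0.3042 0.1091 0.0079] 0.74
flap_hinge [0.6184 0.0825 0.0441] 0.61
flap_edge [0.6572 0.0751 0.1047] 0.84
flap_edge [0.5843 0.0858 0.0114] 0.74
flap_edge [ 0.5912  0.2362 -0.0017] 0.68
fixture [0.5417 0.0904 0.0015] 0.82
fixture [0.5276 0.097  0.0139] 0.74
spool [ 0.4893 -0.0485 -0.0029] 0.93
spool [0.6142 0.0804 0.0422] 0.27
jar [ 0.5917  0.2376 -0.0018] 0.88
driver [0.5439 0.3419 0.003 ] 0.73
[256.18671915 216.69482289]
[178.04351159 191.33615428]
[188.63485684 233.61054271]
```

View pics/scene0.png

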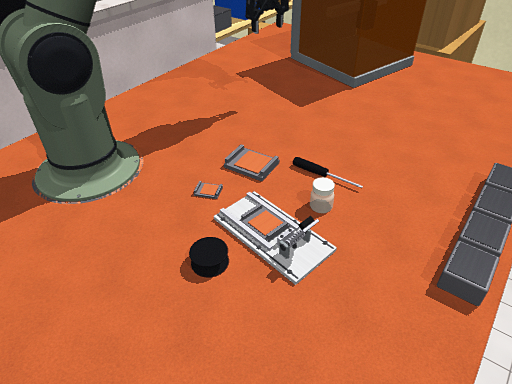

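View pics/side0.png

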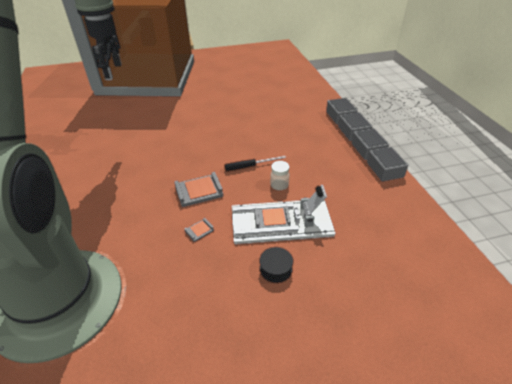

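The scene shows three carrier look-alikes: a large one at (251,162), a small one at (207,190), and a middle-sized one between the fixture's rails at (265,222). The one on the rails fits the description. I'll confirm it in an enlarged crop and work out the approach.

```bash
cat >> h.py <<'E'
from scipy.spatial.transform import Rotation as Ro
def go(x,y,z,yaw):
    s=bot.observe(); R=Ro.from_euler('xyz',s['tool_rot']); T=Ro.from_euler('xyz',[np.pi,0,yaw])
    print('at',np.round(s['position'],4),np.round(s['tool_rot'],4),'F',np.round(s['force'],2),'t',round(s['clock'],2))
    print('tool mm',np.round(R.inv().apply(np.array([x,y,z])-s['position'])*1e3,1),'turn',np.round((R.inv()*T).as_rotvec(),3))
E
python3 - <<'E'
from h import *
a=cv2.imread('pics/scene0.png')[135:290,180:345]
cv2.imwrite('pics/crop.png',cv2.resize(a,None,fx=3.8,fy=3.8,interpolation=cv2.INTER_CUBIC)[:600])
go(0.450,0.106,0.25,np.pi-0.14)
E
```

```text
at [0.1732 0.6005 0.3039] [-3.1415 -0.      2.8608] F [-0.98  0.86  0.24] t 1.1
tool mm [-403.  -398.4   53.9] turn [-0.    -0.    -0.141]
```

View pics/crop.png

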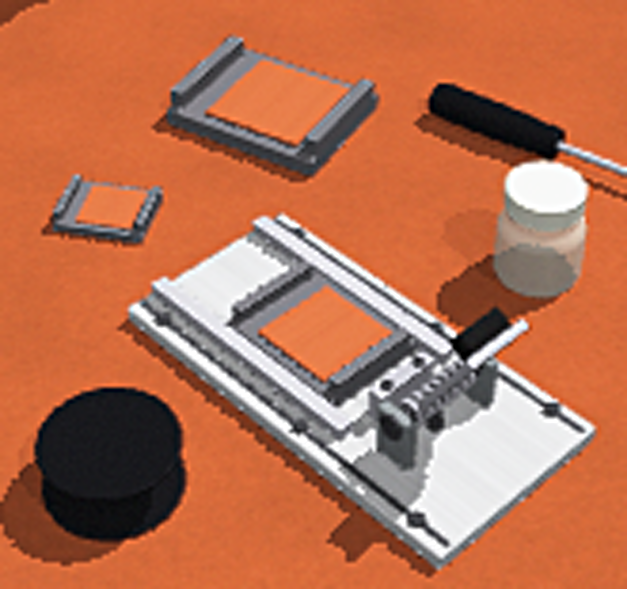

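The crop confirms it: the middle-sized carrier sits between the rails at about crop (320,330), with the flap open to its right. The large and small ones lie loose on the bench. Moving over now.

```bash
python3 -m jog '[[[-27,-27,0,0,0,-0.14,0],[-25,-29,0,0,0,0,0],[-25,-31,0,0,0,0,0],[-25,-31,0,0,0,0,0],[-25,-31,0,0,0,0,0]]]' 20
python3 -m jog '[[[-25,-31,0,0,0,0,0],[-25,-31,0,0,0,0,0],[-25,-31,0,0,0,0,0],[-25,-31,0,0,0,0,0],[-25,-31,0,0,0,0,0]]]'
python3 -m jog '[[[-25,-31,0,0,0,0,0],[-25,-31,0,0,0,0,0],[-25,-31,0,0,0,0,0],[-20,-20,0,0,0,0,0],[0,0,0,0,0,0,0]]]'
python3 - <<'E'
from h import *
go(0.450,0.106,0.25,np.pi-0.14)
s=bot.observe();p=shot('wrist','w1.png')
R=Ro.from_euler('xyz',s['tool_rot']).as_matrix()
for q in['carrier','carrier_rear','stop_face','flap_hinge','flap_edge']:
    for r in bot.spot_point(q,p)[:2]:print(q,np.round(r['xyz'],4),round(r['conf'],2))
print(p['tool_from_camera'].round(3),p['intrinsics'])
E
```

```text
clock: 1.6
position: [0.2742, 0.4308, 0.304]
tool_rot: [3.141, 0.0, 3.001]
force: [1.5, 0.1, 0.8]
grip_width: 0.0126
finger_force: 0.0
clock: 2.1
position: [0.3762, 0.2598, 0.3041]
tool_rot: [3.141, 0.0, 3.001]
force: [0.7, 0.8, -1.0]
grip_width: -0.0001
finger_force: 0.0
clock: 2.6
position: [0.4555, 0.1328, 0.304]
tool_rot: [-3.141, 0.001, 2.996]
force: [-0.3, -0.0, -0.1]
grip_width: -0.0
finger_force: 0.0
at [0.4555 0.1328 0.304 ] [-3.1409e+00  1.1000e-03  2.9959e+00] F [-0.29 -0.01 -0.15] t 2.6
tool mm [  1.6 -27.3  54.1] turn [-0.001  0.001 -0.006]
carrier [0.3578 0.2718 0.0028] 0.94
carrier [ 0.3327  0.1207 -0.0035] 0.85
carrier_rear [0.3038 0.1069 0.0049] 0.9
carrier_rear [0.4805 0.108  0.0247] 0.68
[[ 0.    -0.948 -0.32   0.083]
 [ 1.    -0.     0.001  0.001]
 [-0.001 -0.32   0.948 -0.071]
 [ 0.     0.     0.     1.   ]] [[317.99934967   0.         253.94069818]
 [  0.         317.99934967 190.49618225]
 [  0.           0.           1.        ]]
```

View pics/w1.png

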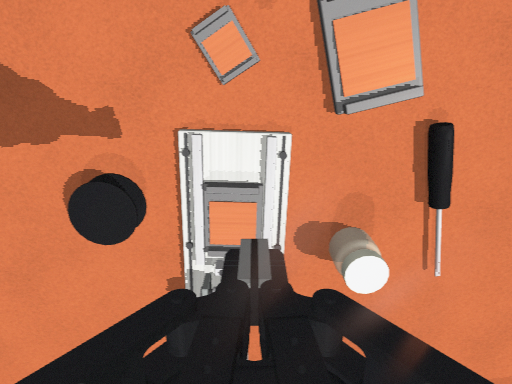

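The wrist view shows the bed's rear corners at (180,131) and (291,134), and the carrier's rear rib from (203,182) to (262,184). Both fit the given layout. Back-projecting these gives the yaw and the midline.

Run:
```python
from h import *
s=bot.observe();R=Ro.from_euler('xyz',s['tool_rot']).as_matrix();p=bot.grab_frame('wrist')
M=p['tool_from_camera'];K=p['intrinsics']
def bp(u,v,z):
    d=R@M[:3,:3]@np.linalg.inv(K)@[u,v,1];o=R@M[:3,3]+s['position'];return o+d*(z-o[2])/d[2]
a,b,c=bp(180,131,.012),bp(291,134,.012),bp(184,285,.012)
e,f=bp(203,182,.032),bp(262,184,.032)
for n,x in zip('abcef',(a,b,c,e,f)):print(n,x.round(4))
print('width',np.linalg.norm(b-a),'mid',(a+b)/2,'yaw x',np.arctan2(*(b-a)[:2][::-1])-np.pi/2,np.arctan2(*(c-a)[:2][::-1]),'rib w',np.linalg.norm(f-e),(e+f)/2)
```

```text
a [0.4106 0.0597 0.012 ]
b [0.4314 0.1838 0.012 ]
c [0.6116 0.0217 0.012 ]
e [0.4679 0.0782 0.032 ]
f [0.4795 0.1437 0.032 ]
width 0.12575363142624388 mid [0.42100965 0.12174099 0.012     ] yaw x -0.16619521884217447 -0.187262793513068 rib w 0.06650666797442074 [0.47371114 0.11096615 0.032     ]
```

```bash
python3 -m jog '[[[4,-10,25,0,0,0.03,0],[4,-10,35,0,0,0,0],[0,0,40,0,0,0,0],[0,0,40,0,0,0,0],[0,0,40,0,0,0,0]]]'
python3 - <<'E'
from h import *
go(0.447,0.113,0.091,np.pi-0.175)
E
```

```text
clock: 3.45
position: [0.4426, 0.1181, 0.1227]
tool_rot: [3.141, 0.001, 2.972]
force: [1.1, 0.7, -0.0]
grip_width: -0.0004
finger_force: 0.0
at [0.4426 0.1181 0.1227] [3.1410e+00 7.0000e-04 2.9717e+00] F [ 1.09  0.68 -0.05] t 3.45
tool mm [-5.2 -4.3 31.7] turn [0.001 0.001 0.005]
```

```bash
python3 -m jog '[[[-3,-4,8,0,0,0,0],[0,0,8,0,0,0,0],[0,0,8,0,0,0,0],[0,0,6,0,0,0,0],[0,0,0,0,0,0,0]]]'
python3 - <<'E'
from h import *
go(0.447,0.113,0.091,np.pi-0.175)
a=shot('scene','s1.png'); b=shot('side','d1.png')
pts(a,['carrier_rear','carrier']);pts(b,['carrier_rear','carrier'])
c=cv2.resize(cv2.imread('pics/s1.png')[180:280,200:320],None,fx=3.3,fy=4)
d=cv2.resize(cv2.imread('pics/d1.png')[160:260,215:335],None,fx=3.3,fy=4)
cv2.imwrite('pics/c1.png',np.hstack([c,d]))
E
```

```text
clock: 3.95
position: [0.4452, 0.1132, 0.0941]
tool_rot: [3.141, 0.001, 2.971]
force: [0.0, -0.2, 0.6]
grip_width: -0.0001
finger_force: 0.0
at [0.4452 0.1132 0.0941] [3.1413e+00 5.0000e-04 2.9709e+00] F [ 0.03 -0.18  0.64] t 3.95
tool mm [-1.8  0.1  3.1] turn [0.    0.    0.004]
carrier_rear [0.3057 0.1098 0.0043] 0.78
carrier_rear [0.4814 0.1055 0.0194] 0.75
carrier [0.5259 0.0934 0.0093] 0.88
carrier [0.3333 0.1164 0.002 ] 0.88
carrier [ 0.3562  0.2747 -0.0011] 0.57
carrier_rear [0.3081 0.1072 0.0089] 0.82
carrier_rear [0.4871 0.1044 0.0242] 0.62
carrier_rear [0.2964 0.2672 0.0143] 0.6
carrier [0.3513 0.2748 0.0012] 0.72
carrier [0.5839 0.0826 0.0218] 0.61
carrier [0.5276 0.0978 0.0129] 0.6
carrier [0.3337 0.1177 0.    ] 0.54
```

View pics/c1.png

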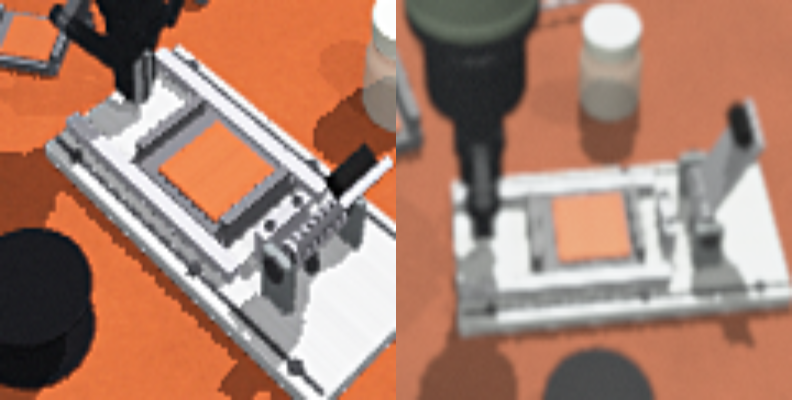

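Finger tips are between the rails behind the rib: scene crop (140,100), side crop (483,235). I'll lower 3 mm and push along fixture +x, which is tool -x.

```bash
python3 -m jog '[[[-4,0,3,0,0,0,0],[-4,0,0,0,0,0,0],[-4,0,0,0,0,0,0],[-4,0,0,0,0,0,0],[-2,0,0,0,0,0,0]]]'
python3 -m jog '[[[-2,0,0,0,0,0,0],[-2,0,0,0,0,0,0],[-2,0,0,0,0,0,0],[-2,0,0,0,0,0,0],[-2,0,0,0,0,0,0]]]'
python3 -m jog '[[[-2,0,0,0,0,0,0],[-2,0,0,0,0,0,0],[-1,0,0,0,0,0,0],[-1,0,0,0,0,0,0],[0,0,0,0,0,0,0]]]'
python3 - <<'E'
from h import *
b=bot.grab_frame('scene')
pts(b,['carrier_rear','carrier'])
E
```

```text
clock: 4.75
position: [0.4633, 0.1098, 0.0909]
tool_rot: [3.142, 0.0, 2.97]
force: [0.2, -0.7, -0.8]
grip_width: -0.0001
finger_force: 0.0
clock: 5.25
position: [0.4727, 0.1083, 0.0909]
tool_rot: [-3.141, -0.0, 2.971]
force: [-1.1, 0.1, -0.1]
grip_width: -0.0001
finger_force: 0.4
clock: 5.75
position: [0.4787, 0.1073, 0.0909]
tool_rot: [3.142, 0.0, 2.971]
force: [-0.5, -0.0, 0.4]
grip_width: -0.0002
finger_force: 0.0
carrier_rear [0.306  0.11   0.0051] 0.8
carrier_rear [0.4912 0.1022 0.0185] 0.73
carrier_rear [0.2929 0.2682 0.0112] 0.65
carrier [ 3.323e-01  1.169e-01 -1.000e-04] 0.8
carrier [0.5862 0.0861 0.0131] 0.73
carrier [0.5365 0.0923 0.0107] 0.67
```

```bash
python3 -m jog '[[[-1,0,0,0,0,0,0],[-1,0,0,0,0,0,0],[0,0,0,0,0,0,0]]]' | grep -E 'pos|force: \['
python3 -m jog '[[[-1,0,0,0,0,0,0],[0,0,0,0,0,0,0]]]'| grep -E 'pos|force: \['
python3 -m jog '[[[-1,0,0,0,0,0,0],[0,0,0,0,0,0,0]]]'| grep -E 'pos|force: \['
```

```text
position: [0.4807, 0.1069, 0.0909]
force: [-0.0, 0.5, -0.6]
position: [0.4816, 0.1067, 0.0909]
force: [-0.3, 0.8, -0.6]
position: [0.4826, 0.1066, 0.0909]
force: [-0.1, -0.6, 0.1]
```

```bash
python3 -m jog '[[[-1,0,0,0,0,0,0],[0,0,0,0,0,0,0]]]'| grep -E 'pos|force: \['
python3 -m jog '[[[-1,0,0,0,0,0,0],[0,0,0,0,0,0,0]]]'| grep -E 'pos|force: \['
python3 -m jog '[[[-1,0,0,0,0,0,0],[0,0,0,0,0,0,0]]]'| grep -E 'pos|force: \['
python3 -m jog '[[[-1,0,0,0,0,0,0],[0,0,0,0,0,0,0]]]'| grep -E 'pos|force: \['
```

```text
position: [0.4836, 0.1064, 0.0909]
force: [0.2, 0.2, -0.1]
position: [0.4846, 0.1062, 0.0909]
force: [-0.1, 0.3, 0.4]
position: [0.4856, 0.1061, 0.0909]
force: [-0.4, 0.3, 0.0]
position: [0.486, 0.1059, 0.0908]
force: [-4.8, 0.6, 2.3]
```

Contact with the stop at about 5 N. Now small increments.

```bash
python3 -m jog '[[[-0.3,0,0,0,0,0,0],[0,0,0,0,0,0,0]]]'| grep -E 'pos|force: \['
python3 -m jog '[[[0,0,0,0,0,0,0],[0,0,0,0,0,0,0]]]'| grep -E 'pos|force: \['
```

```text
position: [0.4861, 0.106, 0.0908]
force: [-5.8, 1.6, 2.5]
position: [0.4861, 0.1059, 0.0908]
force: [-5.9, 2.1, 1.8]
```

```bash
python3 -m jog '[[[-0.5,0,0,0,0,0,0],[0,0,0,0,0,0,0]]]'| grep -E 'pos|force: \['
python3 -m jog '[[[-0.3,0,0,0,0,0,0],[0,0,0,0,0,0,0]]]'| grep -E 'pos|force: \['
```

```text
position: [0.4861, 0.1059, 0.0907]
force: [-8.6, 3.2, 4.8]
position: [0.4862, 0.1059, 0.0906]
force: [-9.3, 3.3, 5.5]
```

```bash
python3 -m jog '[[[0,0,0,0,0,0,0],[0,0,0,0,0,0,0],[0,0,0,0,0,0,0],[0,0,0,0,0,0,0]]]'| grep -E 'pos|force: \['
python3 -m jog '[[[0,0,0,0,0,0,0],[0,0,0,0,0,0,0],[0,0,0,0,0,0,0],[0,0,0,0,0,0,0]]]'| grep -E 'pos|force: \['
python3 -m jog '[[[0,0,0,0,0,0,0],[0,0,0,0,0,0,0],[0,0,0,0,0,0,0],[0,0,0,0,0,0,0]]]'| grep -E 'pos|force: \['
python3 - <<'E'
from h import *
for n in('scene','side'):
    b=bot.grab_frame(n); pts(b,['carrier','stop_face','flap_edge','flap_hinge'])
E
```

```text
position: [0.4862, 0.1059, 0.0906]
force: [-10.8, 2.0, 5.8]
position: [0.4862, 0.1059, 0.0907]
force: [-9.6, 2.7, 5.7]
position: [0.4862, 0.1059, 0.0906]
force: [-10.1, 2.5, 5.3]
carrier [0.5393 0.0946 0.0093] 0.65
carrier [0.3325 0.12   0.0012] 0.59
stop_face [0.5857 0.0864 0.0194] 0.66
stop_face [0.5889 0.2371 0.0025] 0.23
flap_edge [0.6615 0.0737 0.1084] 0.89
flap_edge [0.4968 0.1027 0.0192] 0.64
flap_edge [0.5448 0.346  0.0007] 0.35
flap_hinge [0.6186 0.0815 0.0388] 0.63
carrier [0.5389 0.095  0.012 ] 0.81
carrier [0.3541 0.2732 0.0012] 0.63
carrier [ 0.3327  0.1185 -0.0025] 0.62
stop_face [0.5822 0.0867 0.0228] 0.43
flap_edge [0.658  0.0787 0.1017] 0.95
flap_hinge [0.6158 0.0811 0.0444] 0.62
```

The carrier is home: front at about 0.5835, stop face at about 0.584. I'll back off, rise and go behind the flap.

```bash
python3 -m jog '[[[1,0,0,0,0,0,0],[3,0,0,0,0,0,0],[6,0,0,0,0,0,0],[0,0,-20,0,0,0,0],[0,0,-30,0,0,0,0]]]'| grep -E 'pos|force: \['
python3 -m jog '[[[0,0,-35,0,0,0,0],[0,0,-35,0,0,0,0],[0,0,-30,0,0,0,0],[-20,0,0,0,0,0,0],[-30,0,0,0,0,0,0]]]'| grep -E 'pos|force: \['
python3 -m jog '[[[-40,0,0,0,0,0,0],[-40,0,0,0,0,0,0],[-40,0,0,0,0,0,0],[-30,0,0,0,0,0,0],[-20,0,0,0,0,0,0]]]'| grep -E 'pos|force: \['
python3 -m jog '[[[0,0,0,0,0,0,0]]]'| grep -E 'pos|force: \['
python3 - <<'E'
from h import *
go(0.695,0.068,0.168,np.pi-0.175)
p=bot.grab_frame('scene'); pts(p,['carrier','flap_edge'])
E
```

```text
position: [0.4767, 0.1073, 0.1405]
force: [0.2, 0.8, 1.3]
position: [0.5269, 0.0994, 0.2423]
force: [-0.3, -0.1, -0.9]
position: [0.6959, 0.0694, 0.2404]
force: [-1.0, 0.5, -0.4]
position: [0.6959, 0.0692, 0.2401]
force: [-0.8, -0.5, 0.4]
at [0.6959 0.0692 0.2401] [-3.1410e+00  5.0000e-04  2.9696e+00] F [-0.76 -0.51  0.44] t 11.5
tool mm [ 0.7 -1.3 72.1] turn [-0.001  0.001  0.003]
carrier [0.3357 0.1165 0.0011] 0.87
carrier [0.5439 0.0953 0.0079] 0.7
carrier [0.3541 0.2721 0.0036] 0.65
flap_edge [0.6592 0.0736 0.107 ] 0.54
```

```bash
python3 -m jog '[[[0,-1,25,0,0,0,0],[0,0,25,0,0,0,0],[0,0,15,0,0,0,0],[0,0,9,0,0,0,0],[3,0,0,0,0,0,0]]]'| grep -E 'pos|force: \['
python3 -m jog '[[[3,0,0,0,0,0,0],[3,0,0,0,0,0,0],[3,0,0,0,0,0,0],[3,0,0,0,0,0,0],[2,0,0,0,0,0,0]]]'| grep -E 'pos|force: \['
python3 -m jog '[[[2,0,0,0,0,0,0],[2,0,0,0,0,0,0],[2,0,0,0,0,0,0],[1,0,0,0,0,0,0],[1,0,0,0,0,0,0]]]'| grep -E 'pos|force: \['
```

```text
position: [0.6909, 0.0696, 0.1662]
force: [-0.2, 0.3, -0.2]
position: [0.6773, 0.072, 0.1672]
force: [-0.2, 0.7, -0.1]
position: [0.6696, 0.0733, 0.1669]
force: [-0.6, -0.3, -0.3]
```

```bash
python3 -m jog '[[[1,0,0,0,0,0,0],[1,0,0,0,0,0,0]]]'| grep -E 'pos|force: \['
python3 -m jog '[[[1,0,0,0,0,0,0],[1,0,0,0,0,0,0]]]'| grep -E 'pos|force: \['
python3 -m jog '[[[1,0,0,0,0,0,0],[1,0,0,0,0,0,0]]]'| grep -E 'pos|force: \['
python3 -m jog '[[[1,0,0,0,0,0,0],[1,0,0,0,0,0,0]]]'| grep -E 'pos|force: \['
```

```text
position: [0.6676, 0.0737, 0.1669]
force: [-0.3, 0.7, 0.4]
position: [0.6662, 0.0739, 0.1672]
force: [6.1, -0.0, -0.4]
position: [0.6648, 0.0741, 0.1677]
force: [7.8, -1.1, 5.9]
position: [0.6632, 0.0744, 0.1681]
force: [7.4, -1.8, 7.2]
```

Friction at the edge is adding vertical force. I'll follow the edge's arc by rising while pushing.

```bash
python3 -m jog '[[[1,0,-1.2,0,0,0,0],[1,0,-0.8,0,0,0,0]]]'| grep -E 'pos|force: \['
python3 -m jog '[[[1,0,-0.6,0,0,0,0],[1,0,-0.5,0,0,0,0]]]'| grep -E 'pos|force: \['
python3 -m jog '[[[1,0,-0.5,0,0,0,0],[1,0,-0.5,0,0,0,0]]]'| grep -E 'pos|force: \['
python3 -m jog '[[[1,0,-0.5,0,0,0,0],[1,0,-0.4,0,0,0,0]]]'| grep -E 'pos|force: \['
```

```text
position: [0.6607, 0.0748, 0.1697]
force: [5.3, -0.8, 2.2]
position: [0.6586, 0.0752, 0.1707]
force: [5.4, 0.2, 1.9]
position: [0.6566, 0.0756, 0.1716]
force: [5.7, -1.1, 3.3]
position: [0.6544, 0.0759, 0.1724]
force: [6.9, -1.0, 3.6]
```

```bash
python3 -m jog '[[[1.5,0,-0.8,0,0,0,0],[1.5,0,-0.6,0,0,0,0],[1.5,0,-0.5,0,0,0,0]]]'| grep -E 'pos|force: \['
python3 -m jog '[[[1.5,0,-0.4,0,0,0,0],[1.5,0,-0.4,0,0,0,0],[1.5,0,-0.3,0,0,0,0]]]'| grep -E 'pos|force: \['
python3 -m jog '[[[1.5,0,-0.3,0,0,0,0],[1.5,0,-0.2,0,0,0,0],[1.5,0,-0.2,0,0,0,0]]]'| grep -E 'pos|force: \['
python3 -m jog '[[[1.5,0,-0.1,0,0,0,0],[1.5,0,-0.1,0,0,0,0],[1.5,0,0,0,0,0,0]]]'| grep -E 'pos|force: \['
```

```text
position: [0.6496, 0.0768, 0.1741]
force: [3.8, -0.4, 4.0]
position: [0.6448, 0.0776, 0.1749]
force: [3.8, -0.7, 2.4]
position: [0.6403, 0.0784, 0.1755]
force: [3.2, 0.1, 2.4]
position: [0.6359, 0.0791, 0.1757]
force: [2.8, -1.3, 1.5]
```

```bash
python3 -m jog '[[[1.5,0,0,0,0,0,0],[1.5,0,0,0,0,0,0],[1.5,0,0,0,0,0,0],[1.5,0,0,0,0,0,0]]]'| grep -E 'pos|force: \['
python3 -m jog '[[[1.5,0,0,0,0,0,0],[1.5,0,0,0,0,0,0],[1.5,0,0.1,0,0,0,0],[1.5,0,0.2,0,0,0,0]]]'| grep -E 'pos|force: \['
python3 -m jog '[[[1.5,0,0.2,0,0,0,0],[1.5,0,0.2,0,0,0,0],[1.5,0,0.2,0,0,0,0],[1.5,0,0.2,0,0,0,0]]]'| grep -E 'pos|force: \['
python3 -m jog '[[[1.5,0,0.2,0,0,0,0],[1.5,0,0.2,0,0,0,0],[1.5,0,0.2,0,0,0,0],[1.5,0,0.2,0,0,0,0]]]'| grep -E 'pos|force: \['
python3 - <<'E'
from h import *
p=shot('side','d3.png'); pts(p,['flap_edge','carrier'])
E
```

```text
position: [0.63, 0.0801, 0.1757]
force: [2.0, 0.1, 1.5]
position: [0.6241, 0.0811, 0.1754]
force: [0.0, -0.3, 1.5]
position: [0.6182, 0.0822, 0.1746]
force: [0.8, 0.3, -0.1]
position: [0.6123, 0.0831, 0.1738]
force: [0.6, 0.7, -0.8]
flap_edge [0.5859 0.0896 0.1062] 0.59
carrier [ 0.3314  0.1155 -0.0042] 0.93
carrier [0.5418 0.0959 0.0115] 0.88
carrier [3.516e-01 2.759e-01 2.000e-04] 0.55
```

```bash
python3 -m jog '[[[0,0,0,0,0,0,0],[0,0,0,0,0,0,0],[0,0,0,0,0,0,0],[0,0,0,0,0,0,0],[0,0,0,0,0,0,0]]]'| grep -E 'pos|force: \['
python3 - <<'E'
from h import *
p=bot.grab_frame('scene'); pts(p,['flap_edge','carrier'])
p=shot('side','d4.png'); pts(p,['flap_edge','carrier'])
c=cv2.imread('pics/d4.png')[150:260,215:345]; cv2.imwrite('pics/d4c.png',cv2.resize(c,None,fx=4,fy=4))
E
```

```text
position: [0.6125, 0.0831, 0.1739]
force: [0.3, 0.8, -0.5]
flap_edge [0.5432 0.0943 0.0403] 0.95
carrier [0.5424 0.0924 0.0097] 0.83
carrier [0.3582 0.2738 0.0034] 0.78
carrier [ 0.3341  0.1166 -0.0017] 0.74
flap_edge [0.5399 0.0983 0.0423] 0.79
carrier [ 0.3335  0.1205 -0.0022] 0.85
carrier [0.5438 0.0955 0.0116] 0.81
carrier [0.3549 0.2758 0.002 ] 0.61
carrier [0.5394 0.0939 0.0401] 0.6
```

View pics/d4c.png

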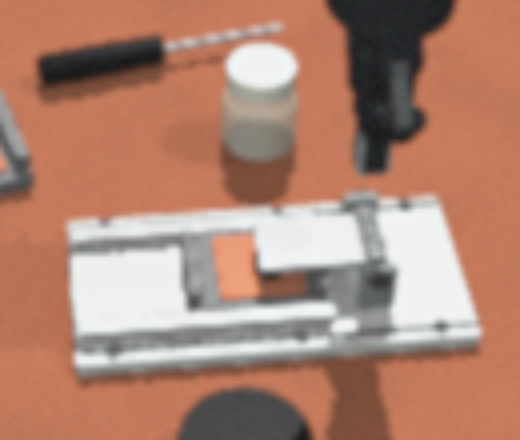

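The flap has snapped down level on the board: its free edge is at about crop (258,245), height about 41 mm. The carrier is still home and the bystanders are untouched. I'll retreat upward and hand in.

```bash
python3 -m jog '[[[0,0,-20,0,0,0,0],[0,0,-30,0,0,0,0],[0,0,-20,0,0,0,0],[0,0,0,0,0,0,0],[0,0,0,0,0,0,0]]]'| grep -E 'pos|force: \['
python3 -c "
from workcell import bot
print(bot.job_done())"
```

```text
position: [0.6125, 0.0832, 0.244]
force: [-0.2, -0.5, 0.3]
the job is handed in; nothing more can be done
None
```

The job is handed in: the carrier was pressed home at about 10 N for over a second (highest reading about 12 N), the flap snapped down onto the board by itself (highest push about 10 N), and the spool, jar and screwdriver were not touched.

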